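Index the sample turntable by one hole

ROBOT

A 6-joint arm with a two-finger parallel gripper is mounted at the origin on a cart in front of the work surface, level with it; the furniture and walls round the work are solid. World frame = base frame: x ahead of the robot, y to its left, z up, the work surface at z = 0. Lengths are in m, angles in rad, forces in N, time in s.
With the tool pointing down it reaches from about 0.3 to 0.85 m from the base axis. Payload 5.4 kg.
Tool frame: the origin (TCP) lies at the very end of the fingers, on their centre line; the grasp point (between the pads) lies 19 mm behind it (manip.grasp_offset is the distance from the TCP to the grasp point, in m); z points along the fingers, y is the line along which they close (so a half turn about z gives the same grasp; the last joint's range is limited). The gripper opens to 85 mm and grips with 20 to 120 N. Pads are 22 mm wide; open, the fingers measure 114 mm over their backs; the gripper's body (76 mm by 85 mm) begins 54 mm behind the grasp point. The pads swing forward as they close: fully open they stand 13 mm farther back than shut.
Start: joints at [-1.378, 0.158, 1.597, -0, 1.386, -0.21], TCP at [0.225, -0.529, 0.231] pointing down, gripper open.
Joint ranges: [-2.91, 2.91], [-0.94, 2.29], [0.18, 2.7], [-1.29, 4.43], [0.17, 2.64], [-3, 3]. Speed limits (rad/s): [2.57, 2.57, 3.14, 3.14, 3.14, 3.14].

INTERFACE

Orientations are given as [roll, pitch, yaw] about the fixed x, y, z axes, in that order (R = Rz(yaw) Ry(pitch) Rx(roll)).
In Python, from cell import manip, set_gripper, kinematics, imaging gives the robot as it stands. The module is installed in compiled form; this text tells all that it offers. Calls block until the motion is done:
- manip.move_to(position, orientation): joint-space move of the TCP to a pose.
- manip.move_l(position, orientation=None, v=0.15): straight line of the TCP; orientation=None keeps the orientation; v is the mean speed in m/s.
- manip.set_joints(angles): joint-space move.
- set_gripper(opening, f_grip=None): finger opening in m; f_grip is the grip in N (None keeps the last); returns when the fingers have stopped.
- manip.dwell(seconds).
- kinematics.ik(position, orientation): joint angles nearest the present ones, or None.
- manip.observe(): the state.
- imaging.capture(name): name is "scene" or "top" or "wrist"; returns a dict with "image" (480x640x3 uint8, red, green, blue), "fov_y" (degrees; the focal length in pixels is half the picture's height over the tangent of half this angle, whatever the lens; pixels are square), "cx", "cy" (the principal point, pixels), "world_from_camera" (4x4, takes a point from camera to world coordinates). Camera axes: x right, y down, z forward; pixel columns grow to the right and rows downward; lengths in m; the calibration is good to about 2 mm. A picture is of the moment at which its call begins. There is no depth.
A pose or a line that the arm cannot do raises manip.Unreachable and nothing moves.
- manip.job_done(): hands the job in; it is judged then, once.
The state is a dict: "clock": time; "joint_pos": joint angles; "qvel": joint speeds; "joint_torque": joint torques, N m; "position": TCP position; "eef_rot": TCP orientation; "ft_force": force on the tool from outside, world axes, zero at the start; "ft_torque": the same for the moment, N m; "opening": finger opening in m; "grip_force": force on a finger pad.
Only numpy, scipy, OpenCV 4.12 (cv2) and the standard library are available. Lean on these libraries where they do the work, as an engineer would, in place of code of your own. Each camera call takes 0.05 s, during which the arm holds its last target. There are 200 camera calls.

TASK

The round sample turntable is locked by its spring plunger, the upright black button with the dished top. Without gripping or lifting anything, press the plunger in gently with your closed fingertips and, keeping it in, push it round clockwise (seen from above), then let it spring back up in the very next hole, so that the table is locked exactly one station further on. Do not touch the jars on the table or anything else that stands on the bench, and finish with the hand clear.

Things in the scene. Friction and masses are not known exactly. Their poses are not given: they have to be found in the camera images.
- index_base: fixed round base of the turntable, 284 mm across, screwed to the bench; origin: centre of its underside on the bench, on the table's axis; z up. Its aluminium index ring (top face z = 0.050, 10 mm thick, 88 to 142 mm from the axis) has an annular slot 8 mm wide at radius 113 mm that widens into five round holes of 17 mm, 72 degrees apart; a short dark line on the ring marks each hole. The plunger starts in the hole on the base's +x axis
- table_center (a point): point on the turning table's axis at its upper face (z = 0.030); its frame turns with the table and its +x axis points towards the plunger. The table is a white disc, 170 mm across, recessed inside the ring, with five nests for jars; it turns together with the plunger
- table (a joint): angle of the turning table (rad): 0 at the start, grows CLOCKWISE seen from above; the next hole is at 1.257 (72 degrees), where the collar has about 0.015 rad of play. Light friction, about 0.05 N m; no detent except the plunger
- plunger_dish (a point): centre of the floor of the plunger's dished button, where to press (z = 0.090 when up), 113 mm from the table's axis; moves with it. The button is 58 mm across; the dish is about 50 mm wide inside, walls 3.5 mm thick, and its rim stands 10 mm above the dish floor, so fingertips resting in the dish can push it sideways by the rim or by friction. Its 6 mm stem goes down through the ring's slot, its 14 mm locking collar with a rounded upper end sits up in the hole
- plunger (a joint): how far the plunger is pressed in, straight down (m): 0 up (locked in a hole), 0.015 at its stop. From about 0.010 on, the collar is below the ring and the table can turn. The spring needs about 3 N to start and 7 N at the stop. Released between holes, it stays at about 0.010 with the collar rubbing under the ring and springs up when the table brings it under a hole; it centres itself from up to 3 mm off
- next_hole (a point): centre of the mouth of the next hole clockwise, at the ring's top face (z = 0.050): 113 mm from the table's axis, fixed to the base; the plunger's axis must end over it
- jar_a: white screw-cap sample jar, 44 mm across, 50 mm tall, loose in a nest of the table (nest wall 9 mm high, about 2 mm of play all round; nest centres 54 mm from the table's axis, jar foot at z = 0.030); it rides round with the table. Its top stands at z = 0.080. Origin: centre of its underside
- jar_b: white screw-cap sample jar, 44 mm across, 50 mm tall, loose in a nest of the table (nest wall 9 mm high, about 2 mm of play all round; nest centres 54 mm from the table's axis, jar foot at z = 0.030); it rides round with the table. Its top stands at z = 0.080. Origin: centre of its underside
- jar_c: white screw-cap sample jar, 44 mm across, 50 mm tall, loose in a nest of the table (nest wall 9 mm high, about 2 mm of play all round; nest centres 54 mm from the table's axis, jar foot at z = 0.030); it rides round with the table. Its top stands at z = 0.080. Origin: centre of its underside
- amber_bottle: small brown screw-cap bottle, 31 mm across, 66 mm tall; origin: centre of its underside (bystander)
- tape: roll of label tape lying flat, 68 x 70 x 25 mm; origin: centre of its underside (bystander)
- bench_beaker: glass beaker, 54 mm across, 68 mm tall; origin: centre of its underside (bystander)
There are look-alikes about, which are no part of the job. What is shaped like the jar_a but pink is not meant.

How it is judged:
On the way, in this order (a step that is already met when the one before it is completed fails the run):
1. the fingers press the plunger in at its starting hole (value of joint plunger above 0.009 m and value of joint table between -0.15 and 0.15 rad and contact force between the fingers and plunger above 0.5 N), for 0.05 s.
2. the table is pushed clockwise past the half-way point by the plunger, with the plunger in (value of joint plunger above 0.007 m and value of joint table between 0.63 and 1.2 rad and contact force between the fingers and plunger above 0.1 N).
At the end, for the whole second after the job is handed in: the table has turned one hole clockwise (1.257 rad within 0.04; plunger's axis within 5 mm of the next hole) and is still, the plunger is up again within 3 mm, the three jars stand upright in their nests and the three bystanders are within 10 mm of where they were (value of joint table between 1.217 and 1.297 rad and value of joint plunger below 0.003 m and horizontal distance between plunger_dish and next_hole below 0.005 m and velocity of joint table between -0.05 and 0.05 rad/s and angle between each of jar_a, jar_b, jar_c's own z axis and vertical below 0.1 rad and z of each of jar_a, jar_b, jar_c in the frame of table_center below 0.004 m and horizontal distance between each of jar_a, jar_b, jar_c and table_center below 0.06 m and distance of each of amber_bottle, tape, bench_beaker from where it was at the start of the episode below 0.01 m); the robot touches nothing.
It fails at once if the plunger is gripped or rammed (over 35 N between fingers and plunger) (contact force between the fingers and plunger above 35 N).
It fails at once if the table is turned past the next hole (value of joint table above 1.6 rad).
It fails at once if the table is turned the wrong way (value of joint table below -0.25 rad).
It fails at once if a jar on the table is touched or lifted (contact force between any of the arm, the fingers and jar_a above 1 N or z of any of jar_a, jar_b, jar_c in the frame of table_center above 0.012 m or contact force between any of the arm, the fingers and jar_b above 1 N or contact force between any of the arm, the fingers and jar_c above 1 N).
It fails at once if a bystander is moved or lifted (distance of any of amber_bottle, tape, bench_beaker from where it was at the start of the episode above 0.015 m).
It also fails if it takes over 38 s, if anything falls off the work surface, if the arm or the gripper's body presses on something with over 40 N, if the wrist force passes 120 N, or if a joint passes its speed limit or range.

## Working session

There is one attempt and no reset: what is moved stays moved. The work goes in short steps, each a Python script; the robot and the scene stay as the last script left them, time stands still between calls to the robot, and variables do not carry over. Pictures are saved under pics/ and viewed, at most 10 in all, crops included, and the job is handed in when it is done.

```bash
mkdir -p pics; cat > h.py <<'E'
import numpy as np, cv2
from cell import manip,set_gripper,kinematics,imaging
def cap(n,f):
    d=imaging.capture(n); cv2.imwrite('pics/'+f+'.png',d['image'][:,:,::-1]); np.save('pics/'+f+'.npy',d,allow_pickle=True); return d
def ray(d,u,v,z):
    F=240/np.tan(np.radians(d['fov_y'])/2); T=np.array(d['world_from_camera'])
    r=T[:3,:3]@np.array([(u-d['cx'])/F,(v-d['cy'])/F,1]); o=T[:3,3]
    return o+r*(z-o[2])/r[2]
def proj(d,p):
    F=240/np.tan(np.radians(d['fov_y'])/2); T=np.linalg.inv(np.array(d['world_from_camera']))
    q=T[:3,:3]@np.array(p)+T[:3,3]; return F*q[:2]/q[2]+[d['cx'],d['cy']]
E
python3 - <<'E'
from h import *
for n in('top','scene'):
    d=cap(n,n+'0'); print(n,d['fov_y'],d['cx'],d['cy'],np.round(d['world_from_camera'],3).tolist())
o=manip.observe(); print(o['clock'],o['position'],o['eef_rot'],o['opening'])
E
```

```text
top 52.88210712897828 311.74890402371875 239.03435408601126 [[0.018, -0.986, 0.165, 0.367], [-0.999, -0.012, 0.033, 0.023], [-0.03, -0.165, -0.986, 1.221], [0.0, 0.0, 0.0, 1.0]]
scene 45.9021727368155 317.9528700394053 240.80223883053318 [[0.655, -0.492, 0.574, -0.328], [-0.756, -0.41, 0.511, -0.743], [-0.016, -0.768, -0.64, 1.077], [0.0, 0.0, 0.0, 1.0]]
0.1 [ 0.22526819 -0.52842933  0.23039884] [-3.13985631e+00 -3.75692285e-04  4.02825542e-01] 0.0855314957728835
```

View pics/top0.png

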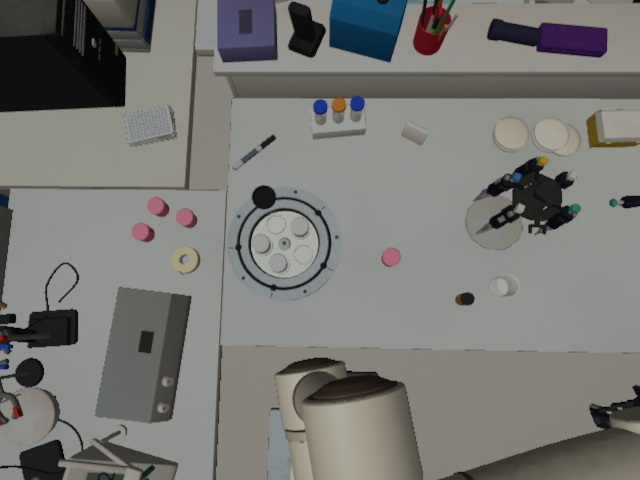

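View pics/scene0.png

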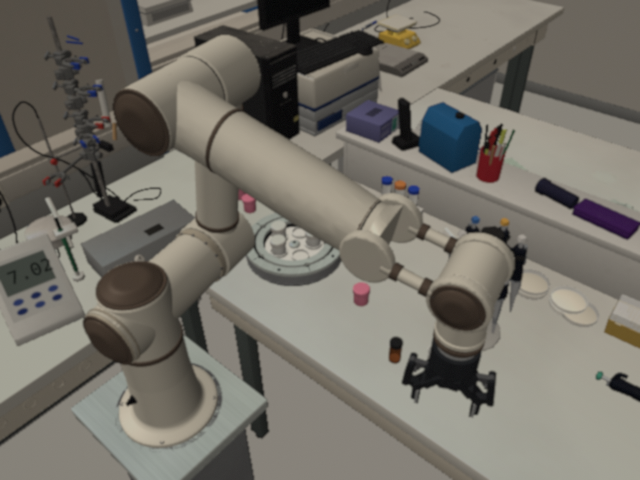

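The top view shows the turntable centred near (284,243), with the black plunger at (263,197). The next hole clockwise is up and to the right, near (320,208). The pink jars and the bystanders (bottle, beaker, tape) are clear of it.

```bash
cat > m.py <<'E'
from h import *
from scipy.optimize import least_squares
def measure(d,c0,p0,zr=0.1):
    g=d['image'].max(2).astype(int)
    vv,uu=np.nonzero(g<70); P=np.array([ray(d,u,v,.05)[:2] for u,v in zip(uu,vv)])
    r=np.hypot(*(P-c0).T); S=P[(abs(r-.113)<.016)]
    m=np.zeros(g.shape,np.uint8); m[g<70]=255
    m=cv2.morphologyEx(m,cv2.MORPH_OPEN,cv2.getStructuringElement(cv2.MORPH_ELLIPSE,(9,9)))
    n,l,s,ce=cv2.connectedComponentsWithStats(m)
    pix=proj(d,[*p0,zr]); k=1+np.argmin(np.hypot(*(ce[1:]-pix).T))
    (u,v),R=cv2.minEnclosingCircle(np.argwhere(l==k)[:,::-1].astype(np.float32)); 
    pl=ray(d,u,v,zr)[:2]
    S=S[np.hypot(*(S-pl).T)>.05]
    f=least_squares(lambda q:np.hypot(*(S-q[:2]).T)-q[2],[*c0,.113],loss='soft_l1',f_scale=.003)
    return f.x,pl,R,ce[k],s[k],len(S)
E
python3 - <<'E'
from m import *
d=np.load('pics/top0.npy',allow_pickle=True).item()
c0=ray(d,284,243,.05)[:2];p0=ray(d,263,197,.1)[:2]
x,pl,*e=measure(d,c0,p0); print(c0,p0,x,pl,e)
v=pl-x[:2];print(np.hypot(*v),np.degrees(np.arctan2(v[1],v[0])))
E
```

```text
[0.55177057 0.13013081] [0.65496713 0.17910492] [0.5534781  0.13136185 0.11279561] [0.6549815  0.17764726] [11.783134460449219, array([263.55607477, 196.90654206]), array([252, 186,  24,  23, 428], dtype=int32), 622]
0.11155840846142433 24.51291779949177
```

```bash
python3 - <<'E'
from m import *
set_gripper(0)
manip.move_to([0.1,-0.42,0.3],[np.pi,0,0.403])
manip.move_to([0.42,0.114,0.3],[np.pi,0,2.0])
manip.move_to([0.60,0.155,0.26],[np.pi,0,2.0])
d=cap('wrist','w1');d2=cap('top','t1')
o=manip.observe(); print(o['clock'],o['position'],o['opening'],o['joint_pos'],o['ft_force'])
print(proj(d,[.655,.178,.1]),proj(d,[.5535,.1314,.05]),np.round(d['world_from_camera'],3).tolist(),d['fov_y'])
E
```

```text
4.725 [0.59955777 0.15459896 0.26141299] 0.00018498862097093445 [ 5.75328048e-02  2.52392422e-01  1.42893363e+00 -1.05591260e-04
  1.45870115e+00 -3.71214839e-01] [-0.03210238 -0.64833063  0.03575035]
[385.00640494 222.15612448] [270.48835794 209.76725582] [[0.909, 0.395, 0.131, 0.566], [0.416, -0.864, -0.285, 0.229], [0.001, 0.314, -0.949, 0.403], [0.0, 0.0, 0.0, 1.0]] 70.03564709881019
```

View pics/w1.png

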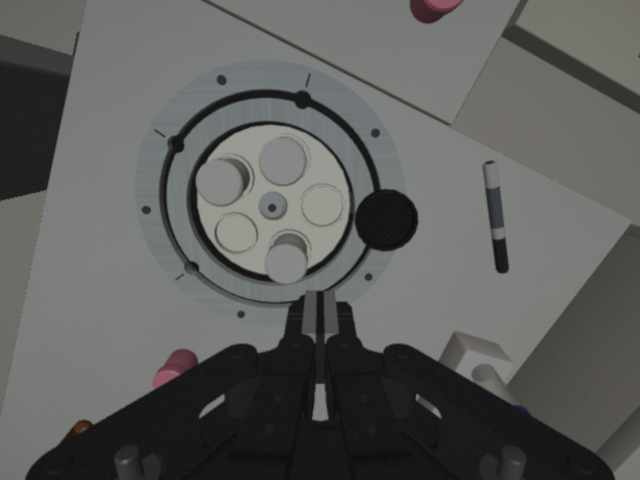

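The wrist view shows the plunger at (386,220), within 2 px of the prediction, and the path of the fingers is clear. Next I'll refine the fit and press.

```bash
cat > arc.py <<'E'
import numpy as np
from h import *
def at(c,a,z,r=.113): return [c[0]+r*np.cos(a),c[1]+r*np.sin(a),z]
def ori(a): return [np.pi,0,a+np.pi/2]
E
python3 - <<'E'
from m import *
from arc import *
d=np.load('pics/w1.npy',allow_pickle=True).item()
c0=np.array([.5535,.1314])
x,pl,*e=measure(d,c0,[.655,.178]); print(x,pl,e)
v=pl-x[:2]; a=np.arctan2(v[1],v[0]); print(np.hypot(*v),np.degrees(a))
c=x[:2]
if np.hypot(*(c-c0))<.006 and abs(np.degrees(a)-24.5)<3:
    np.save('ca.npy',[*c,a])
    manip.move_to(at(c,a,.13),ori(a))
    f0=manip.observe()['ft_force']
    manip.move_l(at(c,a,.100),v=.06)
    for z in np.arange(.094,.0755,-.004):
        manip.move_l(at(c,a,z),v=.03); o=manip.observe(); print(round(z,4),o['position'].round(4),(o['ft_force']-f0).round(2))
    print(o['clock'])
    cap('wrist','w2')
E
```

```text
[0.55383858 0.13194703 0.11308057] [0.65441785 0.17967265] [32.37666320800781, array([385.76094713, 219.72688939]), array([ 354,  189,   64,   62, 3083], dtype=int32), 3820]
0.11132799892653159 25.38469023484164
0.094 [0.6558 0.1804 0.0937] [-0.52  0.46 -0.48]
0.09 [0.6561 0.1804 0.0902] [-0.2   0.15 -1.44]
0.086 [0.6563 0.1804 0.0864] [-1.07  0.48  3.22]
0.082 [0.6563 0.1804 0.0824] [ 0.41 -0.16  4.31]
0.078 [0.6563 0.1804 0.0786] [0.16 0.66 3.33]
7.4917
```

```bash
python3 - <<'E'
from arc import *
x=np.load('ca.npy'); c=x[:2]; a=x[2]
manip.move_l(at(c,a,.0765),v=.03); manip.dwell(.1)
for k in range(1,13):
    b=a-np.radians(6*k)
    manip.move_l(at(c,b,.0765),ori(b),v=.05); o=manip.observe(); print(6*k,o['position'].round(4),o['ft_force'].round(2))
    if np.abs(o['ft_force']).max()>25: print('HIGH');break
print(o['clock'],o['joint_pos'].round(2)); d=cap('wrist','w3')
print(proj(d,at(c,a-np.radians(72),.09)),proj(d,at(c,a-np.radians(72),.05)))
E
```

```text
6 [0.661  0.1691 0.0773] [-0.65  0.29  5.96]
12 [0.6643 0.1578 0.0774] [-0.39  0.63  5.6 ]
18 [0.6665 0.1461 0.0773] [0.2  0.29 6.  ]
24 [0.6674 0.1343 0.0774] [ 0.23 -0.94  5.48]
30 [0.6671 0.1225 0.0774] [0.71 0.17 4.82]
36 [0.6656 0.1107 0.0774] [ 1.28 -0.22  5.37]
42 [0.6629 0.0992 0.0775] [ 0.89 -0.51  5.91]
48 [0.6589 0.088  0.0775] [-0.33 -0.9   5.93]
54 [0.6539 0.0773 0.0775] [ 1.23 -1.13  5.27]
60 [0.6477 0.0672 0.0775] [ 1.04 -0.5   5.1 ]
66 [0.6405 0.0577 0.0776] [ 1.11 -0.99  5.88]
72 [0.6324 0.0491 0.0775] [ 1.25 -1.12  5.9 ]
12.4917 [-0.11  0.46  1.54 -0.    1.14  0.7 ]
[318.78915395 323.3861412 ] [318.77271614 283.5704394 ]
```

View pics/w3.png

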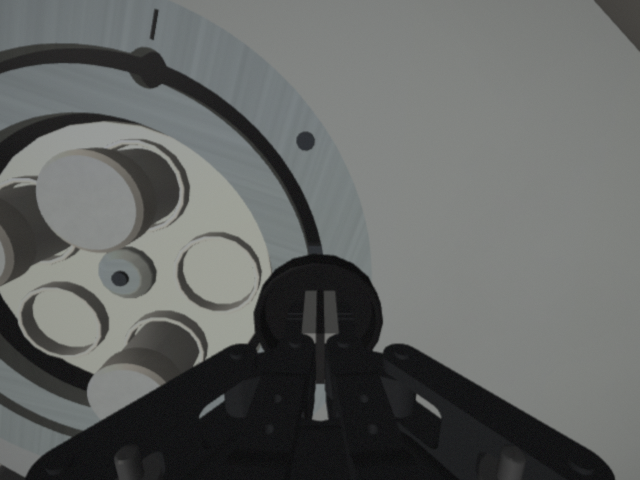

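The plunger followed the fingers and is now around (319,318), with the vacated start hole at (147,68). I'll ease up and watch the force to see whether it rises into the hole.

```bash
python3 - <<'E'
from arc import *
x=np.load('ca.npy'); c=x[:2]; a=x[2]
d=np.load('pics/w3.npy',allow_pickle=True).item()
for q in((147,68),(155,24)):
    p=ray(d,*q,.05)[:2]-c; print(np.hypot(*p),np.degrees(np.arctan2(p[1],p[0])),np.degrees(a))
b=a-np.radians(72)
for z in (.079,.0815,.084,.0865):
    manip.move_l(at(c,b,z),v=.03); manip.dwell(.05)
    F=[]
    for i in range(4): o=manip.observe();F.append(o['ft_force'][2]);manip.dwell(.02)
    print(z,o['position'].round(4),np.mean(F))
print(o['clock']); d=cap('wrist','w4')
E
```

```text
0.11231202190643401 24.659866402210426 25.38469023484164
0.1306001159965938 24.522162072270778 25.38469023484164
0.079 [0.6325 0.0493 0.0801] 5.519430589122824
0.0815 [0.6323 0.0494 0.0823] 5.164869521175341
0.084 [0.6317 0.0497 0.0842] 4.458589982327213
0.0865 [0.6312 0.05   0.0863] 4.37165566969758
13.9917
```

View pics/w4.png

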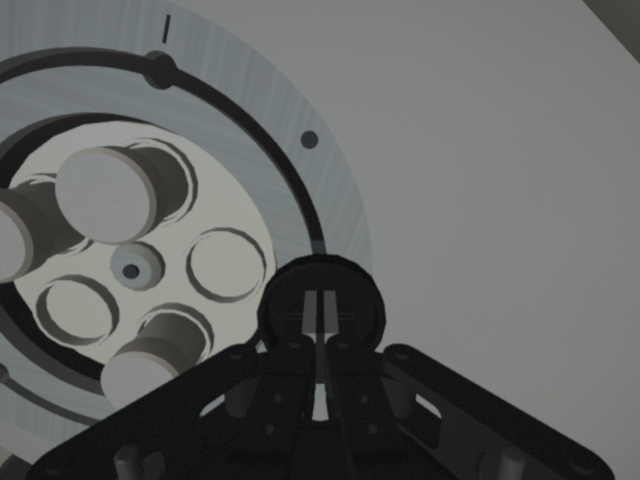

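The force is still about 4 N at z = 0.086, so the plunger is rising in the hole (button around (320,318)). I'll retract and check.

```bash
python3 - <<'E'
from m import *
from arc import *
x=np.load('ca.npy'); c=x[:2]; a=x[2]; b=a-np.radians(72)
p=manip.observe()['position']
manip.move_l([p[0],p[1],.097],v=.04); manip.move_l([p[0],p[1],.17],v=.1)
manip.move_to([.53,.10,.27],ori(b)); manip.dwell(.2)
d=cap('wrist','w5'); d2=cap('top','t5')
X,pl,*e=measure(d,c,at(c,b,.1)[:2]); v=pl-X[:2]
print(X,pl,np.hypot(*v),np.degrees(np.arctan2(v[1],v[0])),'target',24.6-72,manip.observe()['clock'])
E
```

```text
[0.55337968 0.13260763 0.11244885] [0.63008222 0.05031124] 0.11249877804050173 -47.01492888613591 target -47.4 16.3083
```

View pics/w5.png

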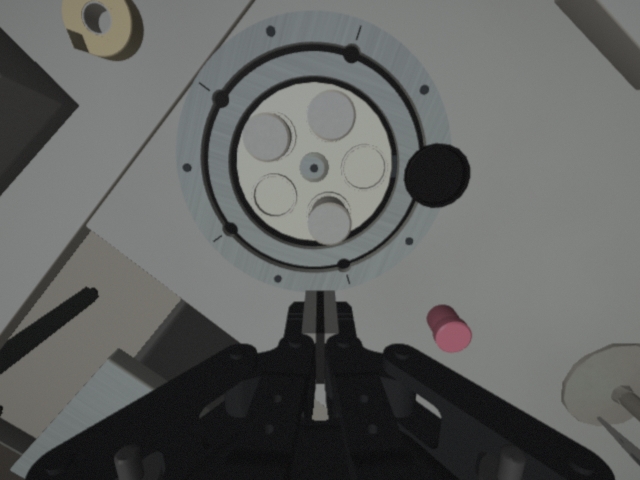

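The plunger, at (437,175), measures −47.0° against a target of −47.4°. It sits up in the next hole, the jars are upright in their nests and the hand is clear.

```bash
python3 -c "
from h import *
print(manip.job_done())"
```

```text
the job is handed in; nothing more can be done
None
```

The job is handed in at about 16 s of the 38 s allowed: the turntable was turned one station clockwise, the plunger sprang up in the next hole (measured 0.4° from target), and the hand finished clear; no verdict was returned.

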